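# Draw a test cartridge from the bottom of a gravity dispenser

### The job

Take the bottom test cartridge, the one that sticks out of the slot of the steel gravity dispenser, slide it straight out so that the stack above drops down one place, and put it flat, window side up, in the shallow rectangular steel tray. Lower it into the tray before letting go, and leave the next cartridge lying level on the dispenser's floor.

Things in the scene. Friction and masses are not known exactly. Their poses are not given: they have to be found in the camera images.
- low_mid (a point): Centre of the bottom cartridge: flat white plastic box 120 long (x) x 44 wide (y) x 14 mm thick, 60 g, loose; z up out of its face with a black window and a round grey well. It lies on the dispenser's feed floor; its ridged -x end sticks 37 to 46 mm out of the front, in free air, to be pinched across the width from above. A like one lying alone on the counter is not wanted.
- next_mid (a point): Centre of the next cartridge, second from the bottom: same shape and axes, loose. It lies on the bottom one, with two more on top of it, inside the dispenser. When the bottom one has left, it falls 14 mm to the feed floor (centre then 52 mm above the counter).
- dispenser: Fixed dispenser: open steel magazine on a grey pedestal, 131 x 76 (foot) x 105 mm high. Origin: centre of its underside, on the counter. -x points out of its front, the way the cartridge slides. Feed floor 45 mm up. The front lips end 65 mm from the origin; the slot below them is 19 mm high. A cartridge is clear of them once its centre is 125 mm in front of the origin. 123 x 47 mm inside.
- tray_floor (a point): Centre of the inner floor of the shallow rectangular steel tray, loose, 450 g: 216 (x) x 156 (y) mm outside, 25 mm high, walls and floor 3 mm thick; this point is 3 mm above the counter, the rim 22 mm above it. z up. The round steel bowl near it is not wanted.
Not all that is in view belongs to the job. Leave any blue look-alike of the part that bears low_mid alone.

How it is judged:
On the way, in this order (a step that is already met when the one before it is completed fails the run):
1. the bottom cartridge is out through the slot (centre at least 120 mm in front of the dispenser's origin) and the next one has dropped to within 5 mm of its resting height on the feed floor (x of low_mid in the frame of dispenser below -0.12 m and z of next_mid in the frame of dispenser below 0.057 m).
2. the cartridge is lowered into the tray while still held: its underside no higher than the tray's rim (z of low_mid in the frame of tray_floor below 0.029 m and contact force between the fingers and low above 0.3 N and x of low_mid in the frame of tray_floor between -0.09 and 0.09 m and y of low_mid in the frame of tray_floor between -0.06 and 0.06 m).
At the end, for the whole second after the job is handed in: Bottom cartridge still in the rectangular tray, window up within 0.15 rad, centre within 90 x 60 mm of its middle and under 14 mm above its floor. Next cartridge still on the feed floor: within 12 mm of the dispenser's axis, at most 5 mm high, level within 0.12 rad (x of low_mid in the frame of tray_floor between -0.09 and 0.09 m and y of low_mid in the frame of tray_floor between -0.06 and 0.06 m and z of low_mid in the frame of tray_floor below 0.014 m and angle between low_mid's own z axis and vertical below 0.15 rad and linear speed of each of low, next below 0.02 m/s and x of next_mid in the frame of dispenser between -0.012 and 0.012 m and y of next_mid in the frame of dispenser between -0.012 and 0.012 m and z of next_mid in the frame of dispenser below 0.057 m and angle between next_mid's own z axis and vertical below 0.12 rad); the robot touches nothing.
It also fails if it takes over 43 s, if anything falls off the work surface, if the arm or the gripper's body presses on something with over 40 N, if the wrist force passes 120 N, or if a joint passes its speed limit or range.

### The arm

A 6-joint arm with a two-finger parallel gripper is mounted at the origin on the work surface. World frame = base frame: x ahead of the robot, y to its left, z up, the work surface at z = 0. Lengths are in m, angles in rad, forces in N, time in s.
With the tool pointing down it reaches from about 0.3 to 0.875 m from the base axis. Payload 6.4 kg.
Tool frame: the origin (TCP) lies between the finger pads; the fingertips stand ctrl.tip_extent ahead of it and the grasp point (between the pads) is the TCP (ctrl.tip_extent is the distance from the TCP to the fingertips, in m); z points along the fingers, y is the line along which they close (so a half turn about z gives the same grasp; the last joint's range is limited). The gripper opens to 85 mm and grips with 20 to 120 N. Pads are 22 mm wide; open, the fingers measure 114 mm over their backs; the gripper's body (76 mm by 85 mm) begins 54 mm behind the grasp point. The pads swing forward as they close: fully open they stand 13 mm farther back than shut.
Start: joints at [1.104, 0.181, 1.607, -0, 1.354, -0.206], TCP at [0.148, 0.556, 0.25] pointing down, gripper open.
Joint ranges: [-2.99, 2.99], [-0.89, 2.07], [0.3, 2.58], [-1.14, 4.28], [0, 2.63], [-3.12, 3.12]. Speed limits (rad/s): [2.57, 2.57, 3.01, 3.14, 3.14, 3.14].

### API

Orientations are given as a unit quaternion [w, x, y, z].
In Python, from bench import ctrl gives the robot as it stands.
- The arm moves only by the tool send_rows, never from a script. Its arguments are lists of equal length, an entry for each row: "dr": the turn, a rotation vector about the tool's x, y, z in units of 6 degrees (1.0 is 6 degrees), a list of three; "xyz": the shift along the tool's x, y, z in cm, a list of three; "jaw": the opening in per cent of the stroke, from 0 (shut) to 100 (fully open). In form: {"dr": [[wx, wy, wz], ...], "xyz": [[dx, dy, dz], ...], "jaw": [jaw, ...]}. A call has exactly 8 rows; each row is the pose to reach, as a shift and turn from the pose commanded when the call began, along the tool's axes at that moment; what a row does not reach only later rows make up. A row lasts 1/8 s, in which the tool goes at most 62.5 mm and 10.7 degrees, less where a joint would pass 70% of its speed; a pose out of reach is approached as far as the arm can. A call with a gripper value outside its range is refused whole. The fingers move at their own pace and stop on an object; the grip force is fixed at half the most. Time passes only in rows, so rows that repeat a pose let the fingers close, or fill a call up. It gives the time, the measured TCP pose, the force, the opening and the grip force at its end, in the units of the state.
- ctrl.get_obs(): the state, without advancing time (a new reading comes with each control period).
- ctrl.camera(name): name is "scene" or "top" or "wrist"; returns the picture (420x560x3 uint8, red, green, blue); there is no depth.
- ctrl.calibration(name): a dict with "camera_matrix" (3x3 intrinsics, pixels), "world_from_camera" (4x4, takes a point from camera to world coordinates). Camera axes: x right, y up, looking along -z (the intrinsics and any distortion apply to the point x, -y, -z); pixel columns grow to the right and rows downward; lengths in m; the calibration is good to about 2 mm. A picture is of the moment at which its call begins: read the wrist's pose just before it. calibration takes no time and is no camera call; for the wrist camera it gives the pose at the moment of the call.
- ctrl.hand_in(): hands the job in; it is judged then, once.
The state is a dict: "time_s": time; "q": joint angles; "dq": joint speeds; "joint_efforts": joint torques, N m; "eef_pos": TCP position; "eef_rot": TCP orientation; "wrist_force": force on the tool from outside, world axes, zero at the start; "torque": the same for the moment, N m; "opening": opening from 0.0 (shut) to 1.0 (fully open); "grasp_force": force on a finger pad.
Only numpy, scipy, OpenCV 4.12 (cv2) and the standard library are available. Lean on these libraries where they do the work, as an engineer would, in place of code of your own. Each camera call takes 0.05 s, during which the arm holds its last target. There are 200 camera calls.

## Working session

There is one attempt and no reset: what is moved stays moved. The work goes in short steps, Python scripts to look and compute and a tool call to move; the robot and the scene stay as the last step left them, time stands still between calls to the robot, and variables do not carry over. Pictures are saved under pics/ and viewed, at most 10 in all, crops included, and the job is handed in when it is done.

Besides the shell and the picture viewer there is one more tool, called after "Call:" as name(argument=value, ...) on one line, values as JSON. send_rows: Moves the arm, as the interface text tells. Its arguments: {"type":"object","properties":{"dr":{"type":"array","items":{"type":"array","items":{"type":"number"}}},"xyz":{"type":"array","items":{"type":"array","items":{"type":"number"}}},"jaw":{"type":"array","items":{"type":"number"}}},"required":["dr","xyz","jaw"]}

```bash
mkdir -p pics; python3 - <<'E'
from bench import ctrl
import cv2,numpy as np
for n in("scene","top"):
    im=ctrl.camera(n)[:,:,::-1]; cv2.imwrite(f"pics/{n}0.png",im)
    c=ctrl.calibration(n); print(n,c["camera_matrix"],c["world_from_camera"], c.keys())
o=ctrl.get_obs();print(ctrl.tip_extent,o)
E
```

```text
scene [[465.36667835   0.         279.92358486]
 [  0.         465.36667835 205.52474209]
 [  0.           0.           1.        ]] [[ 0.44589175 -0.49912446  0.74300426  1.39812716]
 [ 0.89503919  0.24005791 -0.37586839 -0.32141752]
 [ 0.00924106  0.83261454  0.55377579  0.71812732]
 [ 0.          0.          0.          1.        ]] dict_keys(['camera_matrix', 'world_from_camera'])
top [[525.44252812   0.         282.72542264]
 [  0.         525.44252812 203.77580149]
 [  0.           0.           1.        ]] [[-0.01283029  0.98989558 -0.14121659  0.41287299]
 [-0.99989802 -0.01358734 -0.00439797  0.10777704]
 [-0.00627229  0.14114576  0.98996895  1.1927275 ]
 [ 0.          0.          0.          1.        ]] dict_keys(['camera_matrix', 'world_from_camera'])
0.019 {'time_s': 0.1, 'q': array([ 1.10370283e+00,  1.81481715e-01,  1.60788681e+00,  1.16569701e-05,
        1.35379592e+00, -2.06300101e-01]), 'dq': array([-0.00095466, -0.00282132, -0.00243699,  0.00033201, -0.0011826 ,
        0.00118674]), 'joint_efforts': array([ 7.38192957e-04, -4.45875549e+01, -3.52241528e+01, -3.22050619e-04,
        4.13903399e-03,  1.55370816e-05]), 'eef_pos': array([0.14803231, 0.55514657, 0.24947604]), 'eef_rot': array([-2.65008022e-04,  1.30028691e-01,  9.91509920e-01, -7.39886919e-04]), 'wrist_force': array([0.09620719, 0.37613298, 0.13965019]), 'torque': array([-0.0211641 , -0.01369886,  0.01000885]), 'grasp_force': 0.0, 'opening': 0.9986671417906173}
```

View pics/scene0.png

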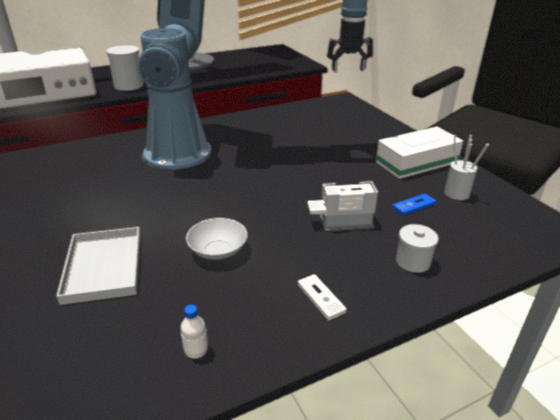

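View pics/top0.png

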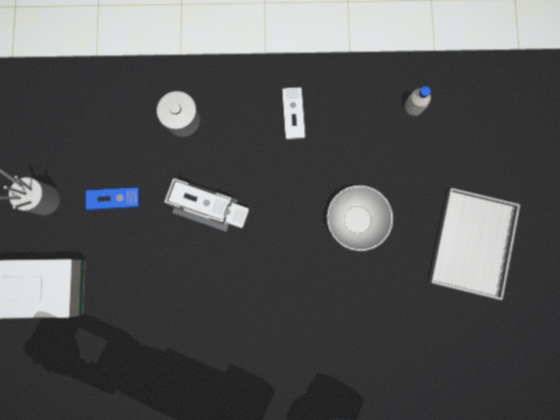

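The top view shows three candidate cartridges plus the dispenser and tray:
- **Dispenser:** at about (200,200), with a white ridged end sticking out at (237,215). This is the one I want.
- **Lone white cartridge:** (293,113), on the counter, so not wanted.
- **Blue look-alike:** (111,198), not wanted.
- **Rectangular tray:** (476,244). The bowl at (360,218) is not wanted.

I'll confirm in one enlarged crop.

```bash
python3 - <<'E'
import cv2,numpy as np
a=cv2.imread("pics/top0.png")
b=cv2.imread("pics/scene0.png")
A=cv2.resize(a[165:245,155:265],None,fx=7,fy=7,interpolation=cv2.INTER_CUBIC)
cv2.imwrite("pics/cA.png",A)
E
```

```text
(no output)
```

View pics/cA.png

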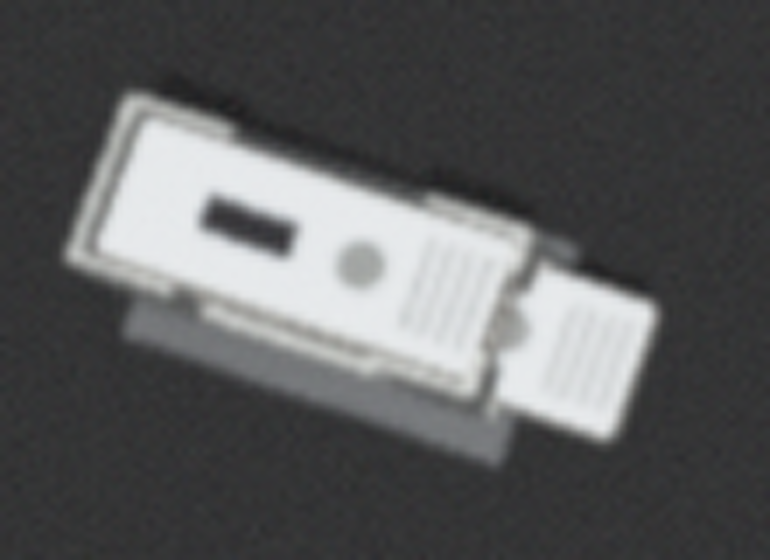

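The crop confirms it: the bottom cartridge's ridged end comes out of the dispenser's front, with outer corners at about top px (249.3,209.0) and (242.4,228.1). Now for the positions.

```bash
cat > h.py <<'E'
from bench import ctrl
import numpy as np
from scipy.spatial.transform import Rotation as R
def pix(c,u,v,z):
    K=c["camera_matrix"];T=c["world_from_camera"]
    d=np.linalg.inv(K)@[u,v,1]; d=T[:3,:3]@(d*[1,-1,-1]); o=T[:3,3]
    return o+d*(z-o[2])/d[2]
def tool(o=None):
    o=o or ctrl.get_obs(); return np.array(o["eef_pos"]),R.from_quat(o["eef_rot"],scalar_first=True)
E
python3 - <<'E'
from h import *
c=ctrl.calibration("top")
P=lambda u,v,z:pix(c,u,v,z).round(4)
print("end",P(249.3,209,.059),P(242.4,228.1,.059))
d=[P(*x,.105) for x in[(173.6,178.1),(164.7,202.4),(231.4,198.6),(223.6,222.1)]]
print(d,np.mean(d,0))
ax=(d[0]+d[1]-d[2]-d[3])/2;print("yaw",np.degrees(np.arctan2(ax[1],ax[0])),np.linalg.norm(ax))
t=[P(*x,.025) for x in[(452,189),(519,205),(502,298),(432,282)]];print(t,np.mean(t,0))
p,r=tool();print(r.as_matrix().round(3))
E
```

```text
end [0.5641 0.1857 0.059 ] [0.5226 0.2008 0.059 ]
[array([0.6259, 0.342 , 0.105 ]), array([0.5743, 0.3598, 0.105 ]), array([0.5805, 0.22  , 0.105 ]), array([0.5312, 0.2362, 0.105 ])] [0.577975 0.2895   0.105   ]
yaw 70.18377755835597 0.13052931663040301
[array([ 0.6078, -0.2682,  0.025 ]), array([ 0.5694, -0.4157,  0.025 ]), array([ 0.3651, -0.3631,  0.025 ]), array([ 0.4016, -0.2123,  0.025 ])] [ 0.485975 -0.314825  0.025   ]
[[-0.966  0.258 -0.001]
 [ 0.258  0.966 -0.001]
 [ 0.    -0.002 -1.   ]]
```

```bash
cat >> h.py <<'E'
def to(target,yaw_y,p=None,r=None):
    """cm shift and 6-deg turn units in tool axes, target tool pointing down, tool y at yaw_y (deg)"""
    if p is None: p,r=tool()
    a=np.radians(yaw_y); y=np.array([np.cos(a),np.sin(a),0]); z=np.array([0,0,-1.]); x=np.cross(y,z)
    Rt=R.from_matrix(np.c_[x,y,z])
    return (r.inv().apply(np.array(target)-p)*100).round(2), (np.degrees((r.inv()*Rt).as_rotvec())/6).round(2)
E
python3 -c "
from h import *
print(to([.548,.2065,.2],-19.8))"
```

```text
(array([-47.64, -23.36,   4.97]), array([-1.000e-02,  1.000e-02,  1.581e+01]))
```

Call:
send_rows(dr=[[0,0,1],[0,0,2],[0,0,3],[0,0,4],[0,0,5],[0,0,6],[0,0,7],[0,0,8]], xyz=[[-2,-1,0],[-5,-2.5,0],[-9,-4.5,0],[-13,-6.5,0],[-17,-8.5,0],[-21,-10.5,0],[-25,-12.5,0],[-28,-14,0]], jaw=[100,100,100,100,100,100,100,100])

```text
time_s: 1.1
eef_pos: [0.3837, 0.3467, 0.25]
eef_rot: [-0.0, 0.524, 0.852, -0.0]
wrist_force: [-0.3, -0.2, -0.1]
opening: 1.004
grasp_force: 0.0
```

```bash
python3 -c "
from h import *
print(tool()[0],to([.548,.2065,.2],-19.8))"
```

```text
[0.38368473 0.34666806 0.2499733 ] (array([-19.92,   8.35,   4.99]), array([-0.  ,  0.  ,  7.77]))
```

Call:
send_rows(dr=[[0,0,1.1],[0,0,2.2],[0,0,3.4],[0,0,4.6],[0,0,5.7],[0,0,6.8],[0,0,7.8],[0,0,7.8]], xyz=[[-3,1.2,0.7],[-6.5,2.7,1.5],[-10,4.2,2.5],[-13.5,5.6,3.5],[-16.5,7,4.3],[-19,8,4.8],[-19.9,8.35,5],[-19.9,8.35,5]], jaw=[100,100,100,100,100,100,100,100])

```text
time_s: 2.1
eef_pos: [0.5476, 0.2082, 0.1995]
eef_rot: [-0.0, 0.818, 0.575, -0.001]
wrist_force: [0.2, 0.1, 1.0]
opening: 0.996
grasp_force: 0.0
```

```bash
python3 - <<'E'
from h import *
import cv2
c=ctrl.calibration("wrist");im=ctrl.camera("wrist")[:,:,::-1]
np.savez("w1.npz",**c)
cv2.imwrite("pics/w1.png",cv2.resize(im,(784,588),interpolation=cv2.INTER_CUBIC))
print(tool()[0],to([.548,.2065,.2],-19.8))
K=c["camera_matrix"];T=np.linalg.inv(c["world_from_camera"])
for P in([.5641,.1857,.059],[.5226,.2008,.059]):
    q=T@[*P,1];u=K@(q[:3]*[1,-1,-1]);print(u[:2]/u[2]*1.4)
E
```

```text
[0.54725582 0.20872776 0.19977973] (array([-0.18,  0.14, -0.02]), array([-0.01,  0.  ,  0.02]))
[433.57190801 311.81457506]
[359.826014   311.49919933]
```

View pics/w1.png

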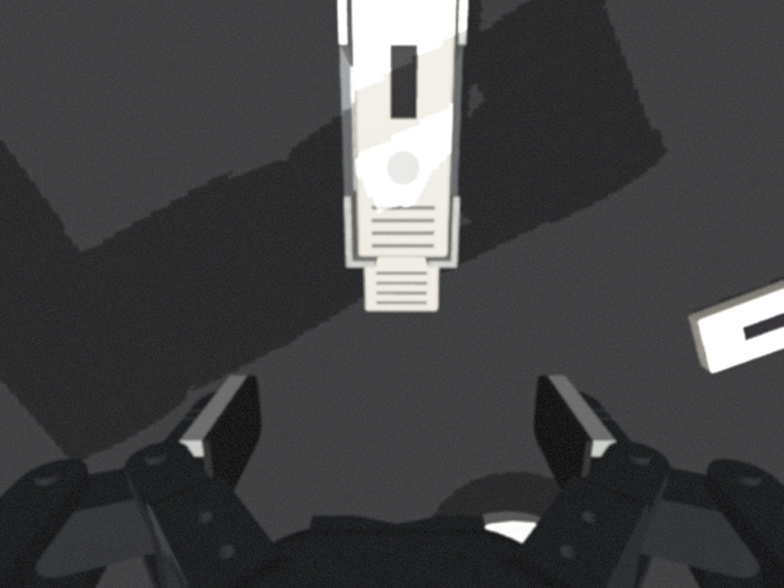

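The wrist view shows the dispenser aligned with the tool. The cartridge end is at (365–438, 311), about 3 mm right of the prediction. I'll correct +4 mm in tool y and descend.

Call:
send_rows(dr=[[0,0,0],[0,0,0],[0,0,0],[0,0,0],[0,0,0],[0,0,0],[0,0,0],[0,0,0]], xyz=[[-0.2,0.4,1.5],[-0.2,0.4,4],[-0.2,0.4,7],[-0.2,0.4,10],[-0.2,0.4,12.2],[-0.2,0.4,13.5],[-0.2,0.4,14.2],[-0.2,0.4,14.2]], jaw=[100,100,100,100,100,100,100,100])

```text
time_s: 3.15
eef_pos: [0.5506, 0.2057, 0.0582]
eef_rot: [-0.0, 0.818, 0.576, -0.0]
wrist_force: [-0.6, -1.1, 0.4]
opening: 0.999
grasp_force: 0.0
```

Call:
send_rows(dr=[[0,0,0],[0,0,0],[0,0,0],[0,0,0],[0,0,0],[0,0,0],[0,0,0],[0,0,0]], xyz=[[0,0,0],[0,0,0],[0,0,0],[0,0,0],[0,0,0],[0,0,0],[0,0,0],[0,0,0]], jaw=[80,70,60,50,40,40,40,40])

```text
time_s: 4.15
eef_pos: [0.5508, 0.2057, 0.059]
eef_rot: [0.0, 0.818, 0.576, 0.0]
wrist_force: [-2.8, 0.1, 5.0]
opening: 0.503
grasp_force: 61.3
```

```bash
python3 - <<'E'
from h import *
import cv2
im=ctrl.camera("wrist")[:,:,::-1]
cv2.imwrite("pics/w2.png",im)
print(ctrl.get_obs(),to([.5506,.2056,.058],-19.8))
E
```

```text
{'time_s': 4.2, 'q': array([ 1.55730742e-01,  4.46156261e-01,  1.69509018e+00, -3.86080508e-05,
        1.00015759e+00,  5.00091889e-01]), 'dq': array([-3.51800555e-04,  9.56800296e-04, -2.80727297e-04, -6.13340550e-04,
       -8.05782704e-05, -4.93335802e-04]), 'joint_efforts': array([-2.91632172e-01, -4.78570855e+01, -2.75748307e+01,  2.32756388e-02,
       -7.96759464e-01,  8.06321483e-02]), 'eef_pos': array([0.55076248, 0.20570398, 0.05900824]), 'eef_rot': array([5.62310033e-05, 8.17794522e-01, 5.75510305e-01, 7.74337978e-05]), 'wrist_force': array([-2.55822707, -0.62852114,  5.24352474]), 'torque': array([-0.05738701,  0.37985549,  0.09790329]), 'grasp_force': 61.290271282196045, 'opening': 0.49188203476168124} (array([-0.02, -0.01,  0.1 ]), array([ 0.  , -0.  ,  0.01]))
```

View pics/w2.png

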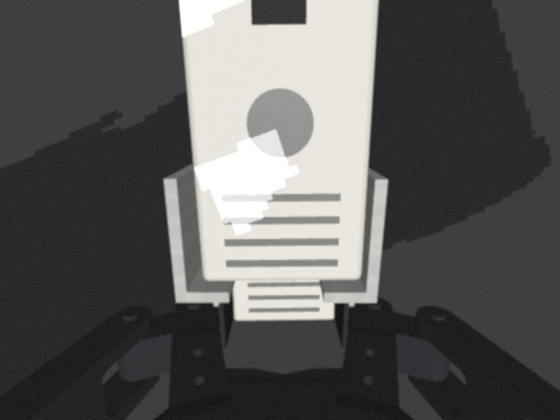

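Both pads are on the cartridge (opening 0.49 ≈ 42 mm, 61 N), and it sits centred. I'll pull straight out.

Call:
send_rows(dr=[[0,0,0],[0,0,0],[0,0,0],[0,0,0],[0,0,0],[0,0,0],[0,0,0],[0,0,0]], xyz=[[-0.3,0,-0.05],[-1,0,-0.05],[-1.8,0,-0.05],[-2.6,0,-0.05],[-3.4,0,-0.05],[-4.2,0,-0.05],[-5,0,-0.05],[-5.8,0,-0.05]], jaw=[40,40,40,40,40,40,40,40])

```text
time_s: 5.2
eef_pos: [0.5306, 0.1503, 0.0586]
eef_rot: [-0.0, 0.818, 0.575, -0.0]
wrist_force: [0.4, 2.4, 2.1]
opening: 0.503
grasp_force: 61.0
```

Call:
send_rows(dr=[[0,0,0],[0,0,0],[0,0,0],[0,0,0],[0,0,0],[0,0,0],[0,0,0],[0,0,0]], xyz=[[-1,0,0],[-2,0,0],[-3,0,0],[-4.0,0,0],[-5,0,0],[-6,0,0],[-6.5,0,0],[-6.5,0,0]], jaw=[40,40,40,40,40,40,40,40])

```text
time_s: 6.2
eef_pos: [0.5091, 0.0895, 0.0588]
eef_rot: [0.0, 0.818, 0.575, 0.0]
wrist_force: [0.2, -0.1, -0.5]
opening: 0.5
grasp_force: 60.8
```

```bash
python3 - <<'E'
from h import *
import cv2
im=ctrl.camera("wrist")[:,:,::-1]; s=ctrl.camera("scene")[:,:,::-1]
s=cv2.resize(s[150:250,270:400],(546,420),interpolation=cv2.INTER_CUBIC)
cv2.imwrite("pics/w3.png",cv2.resize(np.hstack([im,s]),(800,304)))
p,r=tool();print(p)
print(to([.486,-.315,.16],-15.2))
E
```

```text
[0.50922549 0.08995414 0.05885006]
(array([-38.9 ,  11.5 , -10.12]), array([ 0.  , -0.  , -0.76]))
```

View pics/w3.png

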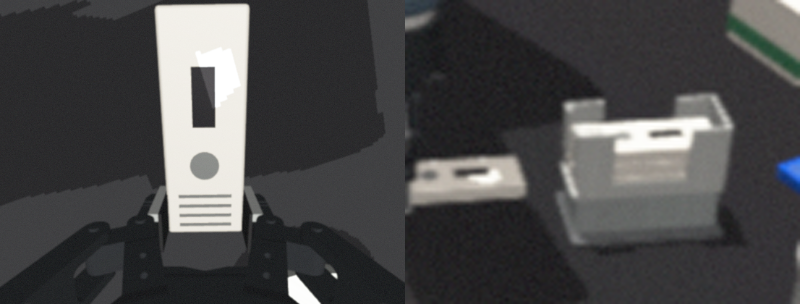

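The cartridge is out and held level, and the stack has dropped and lies level in the dispenser. Next I lift and move over the tray, offsetting the TCP −46 mm from the cartridge centre.

```bash
python3 -c "
from h import *
print(to([.474,-.359,.16],-15.2))"
```

```text
(array([-43.44,  11.85, -10.12]), array([ 0.  , -0.  , -0.76]))
```

Call:
send_rows(dr=[[0,0,0],[0,0,0],[0,0,0],[0,0,0],[0,0,0],[0,0,-0.2],[0,0,-0.3],[0,0,-0.4]], xyz=[[0,0,-1.5],[0,0,-4],[-0.5,0.1,-7],[-2,0.5,-9.5],[-5,1.4,-10.1],[-9,2.5,-10.1],[-13,3.5,-10.1],[-17,4.6,-10.1]], jaw=[40,40,40,40,40,40,40,40])

```text
time_s: 7.3
eef_pos: [0.4952, -0.0867, 0.1611]
eef_rot: [0.001, 0.805, 0.593, 0.0]
wrist_force: [1.4, 1.2, 0.5]
opening: 0.502
grasp_force: 60.8
```

Call:
send_rows(dr=[[0,0,0],[0,0,-0.1],[0,0,-0.2],[0,0,-0.3],[0,0,-0.36],[0,0,-0.36],[0,0,-0.36],[0,0,-0.36]], xyz=[[-4,1.1,0],[-8.5,2.3,0],[-13,3.5,0],[-17.5,4.8,0],[-21.5,5.9,0],[-24.5,6.7,0],[-26,7.2,0],[-26,7.2,0]], jaw=[40,40,40,40,40,40,40,40])

```text
time_s: 8.3
eef_pos: [0.4864, -0.3557, 0.1603]
eef_rot: [0.0, 0.795, 0.607, 0.0]
wrist_force: [1.0, 1.3, -0.5]
opening: 0.499
grasp_force: 60.8
```

```bash
python3 - <<'E'
from h import *
import cv2
im=ctrl.camera("wrist")[:,:,::-1]; s=ctrl.camera("top")[:,:,::-1]
cv2.imwrite("pics/w4.png",cv2.resize(np.hstack([im,s]),(800,300)))
o=ctrl.get_obs();print(o["opening"],o["grasp_force"],tool()[0])
print(to([.474,-.359,.05],-15.2))
E
```

```text
0.49981637237587456 60.787378549575806 [ 0.48637259 -0.35410971  0.15985057]
(array([-0.8 , -1.06, 10.98]), array([-0.  , -0.01,  0.01]))
```

View pics/w4.png

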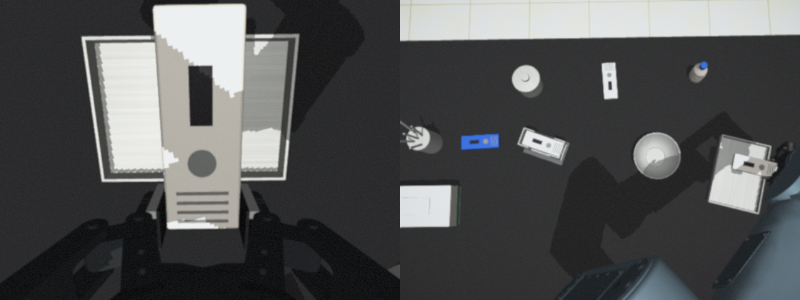

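The wrist view shows the tray beneath the cartridge, with rim corners at about (82,38), (298,35), (287,180) and (102,181). I'll check the tray centre from those before lowering.

```bash
python3 - <<'E'
from h import *
c=ctrl.calibration("wrist")
t=np.array([pix(c,u*1.4,v*1.4,.025) for u,v in[(82,38),(298,35),(287,180),(102,181)]]);print(t.round(3),t.mean(0),np.linalg.norm(t-np.roll(t,1,0),axis=1))
E
```

```text
[[ 0.401 -0.214  0.025]
 [ 0.61  -0.267  0.025]
 [ 0.574 -0.419  0.025]
 [ 0.362 -0.363  0.025]] [ 0.48667133 -0.31554396  0.025     ] [0.15433222 0.2152832  0.15586439 0.21835369]
```

Call:
send_rows(dr=[[0,0,0],[0,0,0],[0,0,0],[0,0,0],[0,0,0],[0,0,0],[0,0,0],[0,0,0]], xyz=[[-0.4,-0.5,1],[-0.8,-1.0,3],[-0.8,-1.05,5.5],[-0.8,-1.05,8],[-0.8,-1.05,10.5],[-0.8,-1.05,12.3],[-0.8,-1.05,13.2],[-0.8,-1.05,13.4]], jaw=[40,40,40,40,40,40,40,40])

```text
time_s: 9.4
eef_pos: [0.4739, -0.36, 0.0254]
eef_rot: [-0.0, 0.794, 0.608, -0.0]
wrist_force: [0.7, -0.1, 0.1]
opening: 0.497
grasp_force: 60.8
```

Call:
send_rows(dr=[[0,0,0],[0,0,0],[0,0,0],[0,0,0],[0,0,0],[0,0,0],[0,0,0],[0,0,0]], xyz=[[0,0,0.1],[0,0,0.2],[0,0,0.3],[0,0,0.4],[0,0,0.5],[0,0,0.5],[0,0,0.5],[0,0,0.5]], jaw=[40,40,40,40,40,40,40,40])

```text
time_s: 10.4
eef_pos: [0.474, -0.3603, 0.0208]
eef_rot: [0.0, 0.794, 0.608, -0.0]
wrist_force: [-0.2, 0.1, -0.8]
opening: 0.502
grasp_force: 60.8
```

Not touching yet, so I'll lower about 3 mm more in small steps.

Call:
send_rows(dr=[[0,0,0],[0,0,0],[0,0,0],[0,0,0],[0,0,0],[0,0,0],[0,0,0],[0,0,0]], xyz=[[0,0,0.04],[0,0,0.08],[0,0,0.12],[0,0,0.16],[0,0,0.2],[0,0,0.25],[0,0,0.25],[0,0,0.25]], jaw=[40,40,40,40,40,40,40,40])

```text
time_s: 11.4
eef_pos: [0.4741, -0.3604, 0.0203]
eef_rot: [-0.0, 0.794, 0.608, -0.0]
wrist_force: [-4.6, 5.6, 16.9]
opening: 0.494
grasp_force: 70.8
```

The fingertips are on the tray floor (17 N). I'll ease up 2 mm and open gently.

Call:
send_rows(dr=[[0,0,0],[0,0,0],[0,0,0],[0,0,0],[0,0,0],[0,0,0],[0,0,0],[0,0,0]], xyz=[[0,0,-0.1],[0,0,-0.2],[0,0,-0.2],[0,0,-0.2],[0,0,-0.2],[0,0,-0.2],[0,0,-0.2],[0,0,-0.2]], jaw=[40,40,52,55,60,65,70,70])

```text
time_s: 12.4
eef_pos: [0.474, -0.3603, 0.0203]
eef_rot: [0.0, 0.794, 0.608, -0.0]
wrist_force: [-0.6, -1.0, -0.5]
opening: 0.701
grasp_force: 0.0
```

Call:
send_rows(dr=[[0,0,0],[0,0,0],[0,0,0],[0,0,0],[0,0,0],[0,0,0],[0,0,0],[0,0,0]], xyz=[[0,0,-0.5],[0,0,-1.5],[0,0,-3],[0,0,-5.5],[0,0,-8],[0,0,-10.5],[0,0,-12],[0,0,-12]], jaw=[72,75,75,75,75,75,75,75])

```text
time_s: 13.4
eef_pos: [0.4747, -0.361, 0.1421]
eef_rot: [0.002, 0.794, 0.608, 0.0]
wrist_force: [-0.3, 0.3, 0.3]
opening: 0.751
grasp_force: 0.0
```

```bash
python3 - <<'E'
from h import *
import cv2
im=ctrl.camera("wrist")[:,:,::-1]; s=ctrl.camera("scene")[:,:,::-1]
s=cv2.resize(s[150:250,270:400],(546,420),interpolation=cv2.INTER_CUBIC)
cv2.imwrite("pics/w5.png",cv2.resize(np.hstack([im,s]),(800,304)))
o=ctrl.get_obs();print(o["time_s"],o["opening"],o["wrist_force"],tool()[0])
E
```

```text
13.5 0.75029786839396 [-0.13746964  0.80709135 -0.80131247] [ 0.47367023 -0.35998431  0.13979246]
```

View pics/w5.png

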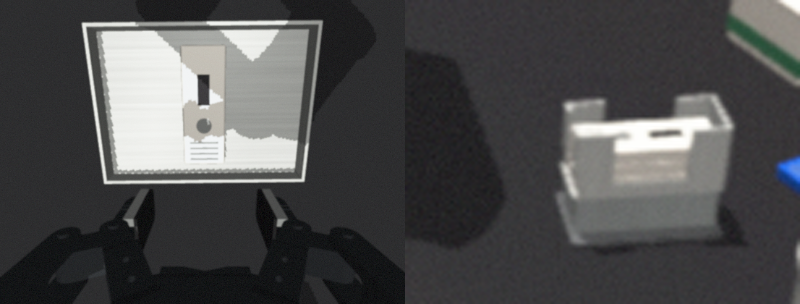

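The cartridge lies flat, window up, in the middle of the tray at (203,105). The stack in the dispenser is level and the gripper is clear, so I'm handing in.

```bash
python3 -c "
from bench import ctrl
print(ctrl.hand_in())"
```

```text
the job is handed in; nothing more can be done
None
```

The job is handed in at about 13.5 s: the bottom cartridge lies flat, window up, in the middle of the steel tray, and the dispenser stack has dropped and looks level in the last picture; the hand-in returned no verdict.

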